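Wind down the raised jack of the vice stand

TASK

The vice stand has two crank jacks, and one of them still has its foot hanging in the air above the plywood board. Wind that jack's crank clockwise (seen from above) until its foot meets the board and the crank has become clearly heavier, about a quarter turn past first touch, then let go; do not force it further. Leave the other jack, whose foot is already down, as it is.

Things in the scene. Friction and masses are not known exactly. Their poses are not given: they have to be found in the camera images.
- knob_mid (a point): Mid height of the handle on the RAISED jack's crank (the one to wind): an upright black grip, 26 mm across, 50 mm tall, that spins freely on a pin at the end of a flat steel crank arm. The arm's upper face lies 30 mm below this point, the handle's top 25 mm above. It runs on a level circle of 60 mm radius. Turning free takes about 5 N at the handle; it comes in heavier once the foot bears.
- axis (a point): Point on the raised jack's fixed upright axis, level with knob_mid. The two like jacks (upright steel tube, round grey gear head 60 mm across under the crank) stand 300 mm apart on the far side of a grey stand with a blue vice (185 mm tall); either may be the raised one. A clockwise turn lowers the foot 40 mm; it starts 18 to 34 mm above the board. The crank can turn 1.4 turns clockwise.
- foot: Raised jack's foot: dark steel disc 68 mm across, origin at the centre of its underside, z up. A rubber buffer above it (7 N/mm) lets the leg go on down after touching: each 0.1 turn past first touch adds about 28 N on the foot and 3 N at the handle. The screw holds about 50 N on the foot by itself; wound harder, the crank runs back a little on release.
- board: Loose plywood sole board lying on the table under both feet, 120 x 440 x 18 mm (x, y, z); origin at the centre of its underside, so its top is 18 mm higher.
- other_knob_mid (a point): Mid height of the handle on the OTHER jack's crank, whose foot already stands on the board; same shape and sizes. Not to be turned.

How it is judged:
By the outcome, as a careful person would: the job done as asked, in the order asked, and still so for the second after the job is handed in, with the robot touching nothing.
It also fails if it takes over 48 s, if anything falls off the work surface, if the arm or the gripper's body presses on something with over 40 N, if the wrist force passes 120 N, or if a joint passes its speed limit or range.

ROBOT

A 6-joint arm with a two-finger parallel gripper is mounted at the origin on the work surface. World frame = base frame: x ahead of the robot, y to its left, z up, the work surface at z = 0. Lengths are in m, angles in rad, forces in N, time in s.
With the tool pointing down it reaches from about 0.275 to 0.85 m from the base axis. Payload 5.2 kg.
Tool frame: the origin (TCP) lies midway between the tips of the shut fingers; the grasp point (between the pads) lies 19 mm behind it; z points along the fingers, y is the line along which they close (so a half turn about z gives the same grasp; the last joint's range is limited). The gripper opens to 85 mm and grips with 20 to 120 N. Pads are 22 mm wide; open, the fingers measure 114 mm over their backs; the gripper's body (76 mm by 85 mm) begins 54 mm behind the grasp point. The pads swing forward as they close: fully open they stand 13 mm farther back than shut.
Start: joints at [-1.409, 0.259, 1.535, -0, 1.348, -0.203], TCP at [0.196, -0.514, 0.231] pointing down, gripper open.
Joint ranges: [-3.14, 3.14], [-0.91, 2.08], [0.19, 2.58], [-1.22, 4.36], [0.22, 2.71], [-3.12, 3.12]. Speed limits (rad/s): [2.57, 2.57, 3.14, 3.14, 3.14, 3.14].

INTERFACE

Orientations are given as [roll, pitch, yaw] about the fixed x, y, z axes, in that order (R = Rz(yaw) Ry(pitch) Rx(roll)).
In Python, from plant import robot gives the robot as it stands. The module is installed in compiled form; this text tells all that it offers.
- The arm moves only by the tool play_rows, never from a script. Its argument "rows" is a list of rows, each a list of 2 entries, a list of its own where there are three numbers: the shift along the tool's x, y, z in m, then the turn, a rotation vector about the tool's x, y, z in degrees. A call has 1 to 8 rows; each row is the pose to reach, as a shift and turn from the pose commanded when the call began, along the tool's axes at that moment; what a row does not reach only later rows make up. A row lasts 1/12 s, in which the tool goes at most 41.7 mm and 7.16 degrees, less where a joint would pass 70% of its speed; a pose out of reach is approached as far as the arm can. A call with a gripper value outside its range is refused whole. "jaw" is the closure, from 0 (fully open) to 1 (shut), set as the call begins (left out, the last holds). The fingers move at their own pace and stop on an object; the grip force is fixed at half the most. Time passes only in rows, so rows that repeat a pose let the fingers close. It gives the time, the measured TCP pose, the force, the opening and the grip force at its end, in the units of the state.
- robot.read_state(): the state, without advancing time (a new reading comes with each control period).
- robot.get_image(name): name is "scene" or "top" or "wrist"; returns a dict with "image" (480x640x3 uint8, red, green, blue), "fx", "fy", "cx", "cy" (pixels), "cam_to_world" (4x4, takes a point from camera to world coordinates); the wrist camera has in their place "hand_eye" (4x4, takes a point from camera to tool coordinates, whose origin is the TCP and whose axes are the flange's). Camera axes: x right, y up, looking along -z (the intrinsics and any distortion apply to the point x, -y, -z); pixel columns grow to the right and rows downward; lengths in m; the calibration is good to about 2 mm. The wrist camera is an equidistant fisheye: a pixel r from the principal point sees the ray r / f radians off the axis. A picture is of the moment at which its call begins: read the wrist's pose just before it. There is no depth.
- robot.sign_off(): hands the job in; it is judged then, once.
Trained networks look in a picture, given as the dict that the camera call returned (one of the last four; its "shot" number tells which), for a name from the list of things; names that differ only in an ending like _2 or _b are one class to them, and where a whole thing is asked for, a point or a joint stands for the part that bears it (a point fixed in the world has none). Each returns a list of dicts, best first, with "p" (0 to 1); they miss things now and then, are a little off and sometimes report something else, mostly with a low value. They report only what shows in the picture. A call takes as long as a camera call.
- robot.find_in(name, picture): "bbox" ([left, top, right, bottom] as shares, 0 to 1, of the picture: columns of its width, rows of its height, round what is visible of it).
The state is a dict: "clock": time; "qpos": joint angles; "joint_vel": joint speeds; "joint_torque": joint torques, N m; "tool_pos": TCP position; "tcp_rot": TCP orientation; "force": force on the tool from outside, world axes, zero at the start; "moment": the same for the moment, N m; "gripper_width": finger opening in m; "finger_force": force on a finger pad.
Only numpy, scipy, OpenCV 4.12 (cv2) and the standard library are available. Lean on these libraries where they do the work, as an engineer would, in place of code of your own. Each camera call takes 0.05 s, during which the arm holds its last target. There are 200 camera calls.

## Working session

There is one attempt and no reset: what is moved stays moved. The work goes in short steps, Python scripts to look and compute and a tool call to move; the robot and the scene stay as the last step left them, time stands still between calls to the robot, and variables do not carry over. Pictures are saved under pics/ and viewed, at most 10 in all, crops included, and the job is handed in when it is done.

Besides the shell and the picture viewer there is one more tool, called as name(argument=value, ...), one argument or row to a line, values as JSON. play_rows: Moves the arm, as the interface text tells. Its arguments: {"type":"object","properties":{"rows":{"type":"array"},"jaw":{"type":"number"}},"required":["rows"]}

```bash
mkdir -p pics; cat > h.py <<'E'
import numpy as np,cv2
from plant import robot
def save(p,n): cv2.imwrite('pics/'+n+'.png',cv2.cvtColor(p['image'],cv2.COLOR_RGB2BGR))
def ray(p,u,v):
    T=np.array(p['cam_to_world']); d=T[:3,:3]@np.array([(u-p['cx'])/p['fx'],-(v-p['cy'])/p['fy'],-1.0]); return T[:3,3],d
def atz(p,u,v,z):
    o,d=ray(p,u,v); return o+d*(z-o[2])/d[2]
def tri(p,a,q,b):
    A=[];B=[]
    for pp,x in((p,a),(q,b)):
        o,d=ray(pp,*x); d=d/np.linalg.norm(d); M=np.eye(3)-np.outer(d,d); A.append(M);B.append(M@o)
    return np.linalg.lstsq(np.vstack(A),np.hstack(B),rcond=None)[0]
E
python3 - <<'E'
from h import *
s=robot.get_image('scene');t=robot.get_image('top')
save(s,'s');save(t,'t')
for n,p in(('s',s),('t',t)):
    print(n,np.array(p['cam_to_world'])[:3,3].round(3),p['fx'])
    for o in('knob_mid','other_knob_mid','foot','board','axis'):
        for r in robot.find_in(o,p)[:3]:
            b=np.array(r['bbox'])*[640,480,640,480]; print(o,round(r['p'],2),b.round(0))
print(robot.read_state())
E
```

```text
s [0.901 0.339 0.847] 485.38001032780915
knob_mid 0.75 [357. 209. 403. 255.]
other_knob_mid 0.65 [209. 167. 255. 204.]
foot 0.62 [366. 290. 406. 315.]
foot 0.48 [210. 166. 256. 205.]
board 0.91 [218. 222. 437. 353.]
axis 0.77 [357. 208. 423. 315.]
axis 0.52 [209. 171. 259. 206.]
axis 0.47 [359. 211. 406. 255.]
t [ 0.386 -0.009  1.073] 588.1148649849223
knob_mid 0.87 [241. 236. 297. 275.]
other_knob_mid 0.88 [436. 160. 455. 229.]
foot 0.73 [271. 262. 283. 290.]
board 0.92 [216. 210. 423. 331.]
axis 0.98 [231. 236. 298. 289.]
{'clock': 0.6, 'qpos': array([-1.40877537e+00,  2.58579098e-01,  1.53500370e+00, -3.15778138e-06,
        1.34799946e+00, -2.02820679e-01]), 'joint_vel': array([-1.79295250e-03, -1.22998623e-03, -3.40020182e-05, -2.31021275e-04,
       -1.78535972e-03, -1.67938729e-03]), 'joint_torque': array([-5.40846559e-04, -4.45662117e+01, -2.90769607e+01, -2.85504757e-04,
        9.83265891e-04,  2.34759668e-06]), 'tool_pos': array([ 0.19625143, -0.51379778,  0.23131951]), 'tcp_rot': array([3.14158310e+00, 5.10969822e-06, 3.64842329e-01]), 'force': array([-0.18689547, -0.58860434,  0.46063789]), 'moment': array([ 0.00616415, -0.00546456,  0.01302942]), 'finger_force': 0.0, 'gripper_width': 0.08531087840948784}
```

View pics/s.png

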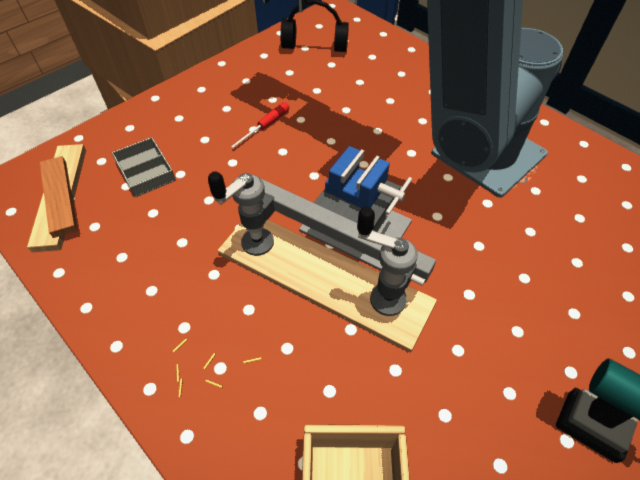

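View pics/t.png

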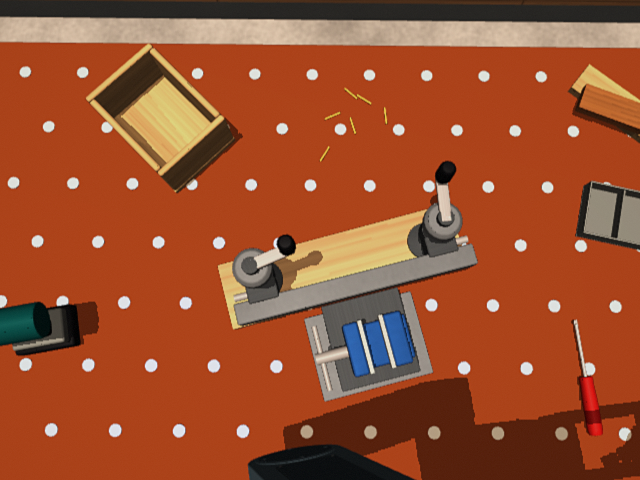

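The scene picture shows the jacks' handles at (217,185) and (366,221), with feet near (257,242) and (388,298). In the top view the handles are at (446,172) and (286,244). I'll check which foot hangs and measure it.

```bash
python3 - <<'E'
from h import *
s=robot.get_image('scene');t=robot.get_image('top')
A=tri(s,(366,209),t,(287,243)); B=tri(s,(215,174),t,(447,169))
print('handle tops',A.round(3),B.round(3))
# gear heads / hub centre
C=tri(s,(400,244),t,(250,265));D=tri(s,(248,181),t,(443,218))
print('hubs',C.round(3),D.round(3))
for k,z in((A,.0),(B,.0)): pass
im=cv2.cvtColor(s['image'],cv2.COLOR_RGB2BGR)
a=cv2.resize(im[150:270,195:295],None,fx=4,fy=4,interpolation=cv2.INTER_CUBIC)
b=cv2.resize(im[205:325,340:440],None,fx=4,fy=4,interpolation=cv2.INTER_CUBIC)
cv2.imwrite('pics/c.png',np.hstack([a,b]))
for n,uv in(('board corner',(415,347)),('board corner',(220,250)),('bc',(436,297))): print(n,atz(s,*uv,.018).round(3))
for n,c,uv in(('L(top)',C,(388,299)),('R',D,(257,243))):
    o,d=ray(s,*uv); k=np.dot(c[:2]-o[:2],d[:2])/np.dot(d[:2],d[:2]); print(n,(o+k*d).round(3))
E
```

```text
handle tops [0.531 0.053 0.284] [ 0.643 -0.172  0.271]
hubs [0.509 0.11  0.229] [ 0.585 -0.175  0.208]
board corner [0.53  0.202 0.018]
board corner [ 0.654 -0.217  0.018]
bc [0.42  0.164 0.018]
L(top) [0.508 0.112 0.052]
R [ 0.588 -0.177  0.019]
```

View pics/c.png

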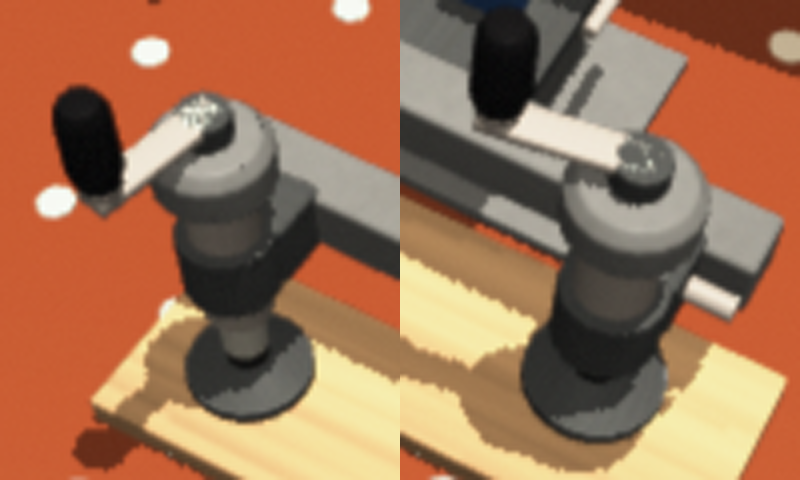

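The left jack at y≈+0.11 is the raised one: its foot measures z≈0.05 and its shadow is offset. The other foot is at 0.019, which is on the board. The handle-to-axis distance comes out at 63 mm against the 60 mm given. Approaching above the handle, turning so the fingers close along the tangent.

play_rows(
  rows=[
    [[0.03, -0.02, -0.04], [0, 0, -5]],
    [[0.24, -0.19, -0.13], [0, 0, -45]],
    [[0.24, -0.19, -0.13], [0, 0, -45]],
    [[0.24, -0.19, -0.13], [0, 0, -45]],
    [[0.24, -0.19, -0.13], [0, 0, -45]],
    [[0.24, -0.19, -0.13], [0, 0, -45]],
    [[0.24, -0.19, -0.13], [0, 0, -45]],
    [[0.24, -0.19, -0.13], [0, 0, -45]],
  ],
  jaw=0,
)

```text
clock: 1.37
tool_pos: [0.3513, -0.2519, 0.361]
tcp_rot: [3.141, 0.0, 1.154]
force: [1.3, -0.5, 0.6]
gripper_width: 0.0857
finger_force: 0.0
```

```bash
cat >> h.py <<'E'
from scipy.spatial.transform import Rotation as Ro
def pose():
    s=robot.read_state(); return np.array(s['tool_pos']),Ro.from_euler('xyz',s['tcp_rot']).as_matrix(),s
def totool(target):
    p,R,s=pose(); print('t',round(s['clock'],2),'pos',p.round(4),'rot',np.round(s['tcp_rot'],3),'F',np.round(s['force'],1),'w',round(s['gripper_width'],4)); print('shift',(R.T@(np.array(target)-p)).round(4))
E
python3 -c "
from h import *
totool([.52,.045,.36])"
```

```text
t 1.37 pos [ 0.3513 -0.2519  0.361 ] rot [3.141 0.    1.154] F [ 1.3 -0.5  0.6] w 0.0857
shift [0.3398 0.034  0.001 ]
```

play_rows(
  rows=[
    [[0.34, 0.034, 0], [0, 0, -45]],
    [[0.34, 0.034, 0], [0, 0, -45]],
    [[0.34, 0.034, 0], [0, 0, -45]],
    [[0.34, 0.034, 0], [0, 0, -45]],
    [[0.34, 0.034, 0], [0, 0, -45]],
    [[0.34, 0.034, 0], [0, 0, -45]],
    [[0.34, 0.034, 0], [0, 0, -45]],
    [[0.34, 0.034, 0], [0, 0, -45]],
  ],
)

```text
clock: 2.03
tool_pos: [0.5172, 0.0377, 0.3603]
tcp_rot: [3.141, 0.0, 1.938]
force: [0.7, -0.2, -0.2]
gripper_width: 0.0854
finger_force: 0.0
```

play_rows(
  rows=[
    [[0.0, 0.0, 0], [0, 0, 0]],
    [[0.0, 0.0, 0], [0, 0, 0]],
  ],
)

```text
clock: 2.2
tool_pos: [0.5169, 0.0375, 0.3595]
tcp_rot: [-3.141, -0.0, 1.94]
force: [0.1, -0.2, -0.5]
gripper_width: 0.0852
finger_force: 0.0
```

```bash
python3 - <<'E'
from h import *
totool([.531,.053,.30])
p,R,s=pose(); w=robot.get_image('wrist'); save(w,'w'); H=np.array(w['hand_eye']); print(s['qpos'].round(2))
def wray(u,v):
    x,y=u-w['cx'],v-w['cy']; r=np.hypot(x,y); th=r/w['fx']
    d=np.array([np.sin(th)*x/r,-np.sin(th)*y/r,-np.cos(th)])
    return p+R@H[:3,3], R@H[:3,:3]@d
def at(u,v,z):
    o,d=wray(u,v); return (o+d*(z-o[2])/d[2]).round(4)
for n in('knob_mid','axis'):
    for r in robot.find_in(n,w)[:2]:
        b=np.array(r['bbox'])*[640,480,640,480]; print(n,round(r['p'],2),b.round(0),'ctr at .258',at((b[0]+b[2])/2,(b[1]+b[3])/2,.258))
print(w['cx'],w['cy'],w['fx'],(p+R@H[:3,3]).round(3))
E
```

```text
t 2.2 pos [0.5169 0.0375 0.3595] rot [-3.141 -0.     1.94 ] F [ 0.1 -0.2 -0.5] w 0.0852
shift [0.0093 0.0188 0.0595]
[-0.14  0.15  1.37 -0.    1.63 -0.51]
knob_mid 0.85 [332. 113. 380. 244.] ctr at .258 [0.5223 0.0817 0.258 ]
axis 0.57 [309.  92. 385. 247.] ctr at .258 [0.5145 0.0852 0.258 ]
321.84257516596756 234.97672166541844 371.64829954431775 [0.49  0.102 0.501]
```

View pics/w.png

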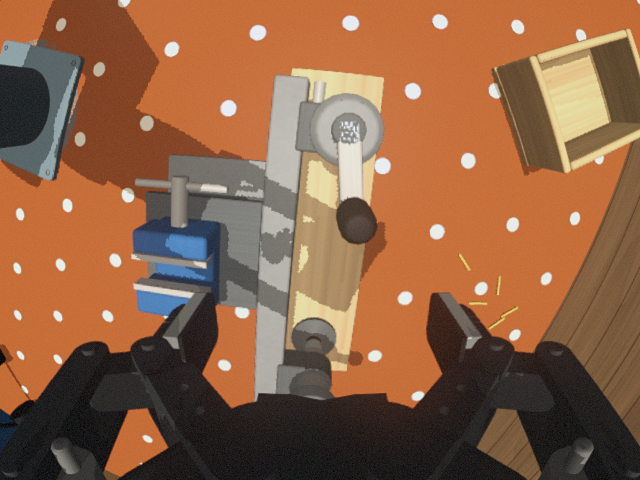

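The wrist view shows the hub at (349,128) and the handle top at about (358,224), with its base near (355,205). The fingers close across the arm, as intended.

```bash
cat >> h.py <<'E'
def at(w,u,v,z,p,R):
    H=np.array(w['hand_eye']);x,y=u-w['cx'],v-w['cy']; r=np.hypot(x,y); th=r/w['fx']
    d=R@H[:3,:3]@np.array([np.sin(th)*x/r,-np.sin(th)*y/r,-np.cos(th)]); o=p+R@H[:3,3]
    return o+d*(z-o[2])/d[2]
E
python3 - <<'E'
from h import *
p,R,s=pose(); w=robot.get_image('wrist')
for z in(.278,.284): print(at(w,358,224,z,p,R).round(4))
for z in(.22,.23): print(at(w,349,128,z,p,R).round(4))
totool([.53,.053,.30])
E
```

```text
[0.5312 0.0545 0.278 ]
[0.5301 0.0557 0.284 ]
[0.508  0.1092 0.22  ]
[0.5073 0.1089 0.23  ]
t 2.4 pos [0.5161 0.0342 0.3602] rot [-3.141  0.     1.934] F [-0.4  0.2  0.3] w 0.085
shift [0.0127 0.0196 0.0602]
```

play_rows(
  rows=[
    [[0.015, 0.017, 0.02], [0, 0, 0]],
    [[0.015, 0.017, 0.05], [0, 0, 0]],
    [[0.015, 0.017, 0.05], [0, 0, 0]],
    [[0.015, 0.017, 0.05], [0, 0, 0]],
  ],
)

```text
clock: 2.73
tool_pos: [0.5259, 0.0543, 0.3093]
tcp_rot: [-3.138, -0.001, 1.934]
force: [1.0, -0.1, 0.5]
gripper_width: 0.0855
finger_force: 0.0
```

```bash
python3 - <<'E'
from h import *
totool([.5305,.0545,.245])
w=robot.get_image('wrist')
totool([.5305,.0545,.245])
for i in range(3): robot.get_image('top'); totool([.5305,.0545,.245])
E
```

```text
t 2.73 pos [0.5259 0.0543 0.3093] rot [-3.138e+00 -1.000e-03  1.934e+00] F [ 1.  -0.1  0.5] w 0.0855
shift [-0.0015  0.0046  0.0642]
t 2.78 pos [0.5269 0.0543 0.3109] rot [-3.141  0.     1.934] F [-0.5  1.   0.5] w 0.0856
shift [-0.001   0.0035  0.0659]
t 2.83 pos [0.5275 0.0543 0.3118] rot [3.140e+00 1.000e-03 1.934e+00] F [ 0.7 -0.   1.3] w 0.0853
shift [-0.0008  0.0027  0.0668]
t 2.88 pos [0.5278 0.0545 0.3122] rot [3.139e+00 2.000e-03 1.934e+00] F [ 0.8 -0.4  0.7] w 0.0851
shift [-0.0009  0.0023  0.0672]
t 2.93 pos [0.5279 0.0547 0.3122] rot [3.139e+00 2.000e-03 1.934e+00] F [0.7 0.3 0.3] w 0.0853
shift [-0.001   0.0022  0.0672]
```

play_rows(
  rows=[
    [[0, 0.002, 0.025], [0, 0, 0]],
    [[0, 0.002, 0.05], [0, 0, 0]],
    [[0, 0.002, 0.067], [0, 0, 0]],
    [[0, 0.002, 0.067], [0, 0, 0]],
    [[0, 0.002, 0.067], [0, 0, 0]],
  ],
)

```text
clock: 3.35
tool_pos: [0.5292, 0.056, 0.2438]
tcp_rot: [3.142, 0.0, 1.935]
force: [0.7, 0.6, 0.9]
gripper_width: 0.0853
finger_force: 0.0
```

play_rows(
  rows=[
    [[0, 0, 0], [0, 0, 0]],
    [[0, 0, 0], [0, 0, 0]],
    [[0, 0, 0], [0, 0, 0]],
    [[0, 0, 0], [0, 0, 0]],
    [[0, 0, 0], [0, 0, 0]],
    [[0, 0, 0], [0, 0, 0]],
  ],
  jaw=1,
)

```text
clock: 3.85
tool_pos: [0.5304, 0.0565, 0.2446]
tcp_rot: [3.138, 0.001, 1.936]
force: [0.5, 1.2, 5.9]
gripper_width: 0.0238
finger_force: 58.8
```

```bash
python3 - <<'E'
from h import *
totool([.5305,.0545,.245])
w=robot.get_image('wrist');save(w,'w2')
totool([.5305,.0545,.245]);print(robot.read_state()['finger_force'])
E
```

```text
t 3.85 pos [0.5304 0.0565 0.2446] rot [3.138e+00 1.000e-03 1.936e+00] F [0.5 1.2 5.9] w 0.0238
shift [-0.0019 -0.0006 -0.0004]
t 3.9 pos [0.5304 0.0565 0.2446] rot [3.138e+00 1.000e-03 1.936e+00] F [2.1 2.2 4.4] w 0.0238
shift [-0.0019 -0.0006 -0.0004]
58.91644366784021
```

View pics/w2.png

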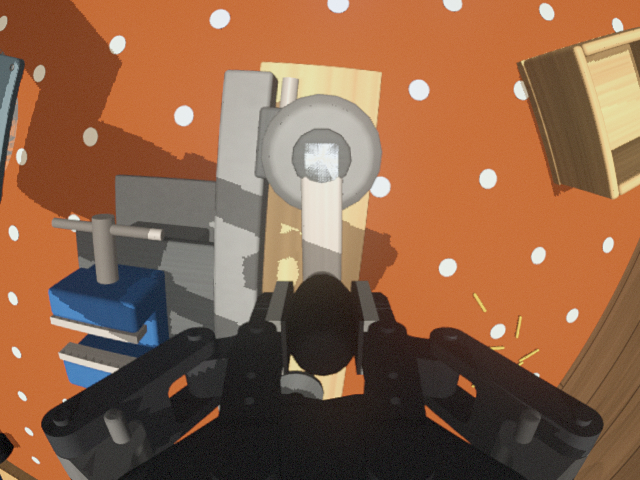

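The handle sits between the pads and the arm lies along the tool x axis, with the hub at (321,155). Refining the axis from this view and working out the circle rows in tool axes.

```bash
python3 - <<'E'
from h import *
p,R,s=pose(); w=robot.get_image('wrist')
for z in(.22,.23,.235): 
    a=at(w,321,156,z,p,R); print(a.round(4),(R.T@(a-p)).round(4))
# tool axes: R
print(R.round(3))
# circle in tool frame: axis at (-cx) ; rows every 15 deg
c=np.array([.508,.109]); g=p[:2]; v=g-c; print('r',np.hypot(*v),'ang',np.degrees(np.arctan2(v[1],v[0])))
v=.06*v/np.hypot(*v)
for k in range(0,361,15):
    a=-np.radians(k); q=np.array([[np.cos(a),-np.sin(a)],[np.sin(a),np.cos(a)]])@v
    d=R.T@np.r_[q-v,0]; print(k,d.round(4)[:2])
E
```

```text
[0.5078 0.1111 0.22  ] [ 0.0591 -0.0017  0.0245]
[0.5076 0.1117 0.23  ] [ 0.0597 -0.0017  0.0145]
[0.5074 0.112  0.235 ] [ 0.0601 -0.0017  0.0095]
[[-0.357  0.934  0.004]
 [ 0.934  0.357  0.   ]
 [-0.001  0.004 -1.   ]]
r 0.0571083413111335 ang -66.88815381248487
0 [0. 0.]
15 [ 0.0014 -0.0156]
30 [ 0.0069 -0.0303]
45 [ 0.0159 -0.0431]
60 [ 0.028  -0.0531]
75 [ 0.0422 -0.0596]
90 [ 0.0576 -0.0623]
105 [ 0.0732 -0.0608]
120 [ 0.0879 -0.0554]
135 [ 0.1007 -0.0463]
150 [ 0.1107 -0.0343]
165 [ 0.1173 -0.0201]
180 [ 0.1199 -0.0046]
195 [0.1185 0.011 ]
210 [0.113  0.0257]
225 [0.104  0.0385]
240 [0.0919 0.0485]
255 [0.0777 0.055 ]
270 [0.0623 0.0576]
285 [0.0467 0.0562]
300 [0.032  0.0508]
315 [0.0192 0.0417]
330 [0.0092 0.0297]
345 [0.0026 0.0154]
360 [0. 0.]
```

play_rows(
  rows=[
    [[0.0005, -0.008, 0], [0, 0, 0]],
    [[0.002, -0.0155, 0], [0, 0, 0]],
    [[0.0046, -0.023, 0], [0, 0, 0]],
    [[0.008, -0.03, 0], [0, 0, 0]],
    [[0.0124, -0.0365, 0], [0, 0, 0]],
    [[0.0176, -0.0424, 0], [0, 0, 0]],
    [[0.0235, -0.0476, 0], [0, 0, 0]],
    [[0.03, -0.052, 0], [0, 0, 0]],
  ],
)

```text
clock: 4.62
tool_pos: [0.4718, 0.0651, 0.2446]
tcp_rot: [3.136, 0.004, 1.935]
force: [7.1, -1.3, 3.1]
gripper_width: 0.0238
finger_force: 59.1
```

```bash
cat >> h.py <<'E'
def rep(c=(.5076,.1115)):
    p,R,s=pose(); v=p[:2]-c; r=np.hypot(*v); u=v/r; F=np.array(s['force']); t=np.array([u[1],-u[0]])
    print('t',round(s['clock'],2),'r',r.round(4),'ang',np.degrees(np.arctan2(v[1],v[0])).round(1),'z',p[2].round(4),'Ftan',(-F[:2]@t).round(1),'Frad',(F[:2]@u).round(1),'F',F.round(1),'w',round(s['gripper_width'],4),'rot',np.round(s['tcp_rot'],3),'M',np.round(s['moment'],2))
E
python3 - <<'E'
from h import *
rep();w=robot.get_image('top');rep()
E
```

```text
t 4.62 r 0.0586 ang -127.6 z 0.2446 Ftan 6.5 Frad -3.3 F [ 7.1 -1.3  3.1] w 0.0238 rot [3.136 0.004 1.935] M [-0.1  -1.01 -0.04]
t 4.67 r 0.0585 ang -129.3 z 0.2446 Ftan 1.3 Frad -2.2 F [2.4 0.9 4.9] w 0.024 rot [3.137e+00 2.000e-03 1.936e+00] M [-0.04 -0.54  0.08]
```

play_rows(
  rows=[
    [[0.007, -0.0034, 0], [0, 0, 0]],
    [[0.0145, -0.006, 0], [0, 0, 0]],
    [[0.0222, -0.0075, 0], [0, 0, 0]],
    [[0.03, -0.008, 0], [0, 0, 0]],
    [[0.0378, -0.0075, 0], [0, 0, 0]],
    [[0.0455, -0.006, 0], [0, 0, 0]],
    [[0.053, -0.0034, 0], [0, 0, 0]],
    [[0.06, 0, 0], [0, 0, 0]],
  ],
)

```text
clock: 5.33
tool_pos: [0.4493, 0.1206, 0.2445]
tcp_rot: [3.14, 0.004, 1.935]
force: [2.2, -5.9, 7.6]
gripper_width: 0.0241
finger_force: 59.6
```

```bash
python3 -c "
from h import *
rep()"
```

```text
t 5.33 r 0.059 ang 171.1 z 0.2445 Ftan 5.5 Frad -3.0 F [ 2.2 -5.9  7.6] w 0.0241 rot [3.14  0.004 1.935] M [-0.9  -0.29  0.01]
```

play_rows(
  rows=[
    [[0.0065, 0.0044, 0], [0, 0, 0]],
    [[0.0124, 0.0096, 0], [0, 0, 0]],
    [[0.0176, 0.0155, 0], [0, 0, 0]],
    [[0.022, 0.022, 0], [0, 0, 0]],
    [[0.0254, 0.029, 0], [0, 0, 0]],
    [[0.028, 0.0365, 0], [0, 0, 0]],
  ],
)

```text
clock: 5.83
tool_pos: [0.4724, 0.1602, 0.2445]
tcp_rot: [-3.141, 0.002, 1.936]
force: [-3.6, -4.6, 10.6]
gripper_width: 0.0241
finger_force: 60.0
```

```bash
python3 -c "
from h import *
rep()
s=robot.get_image('scene')
rep()
im=cv2.cvtColor(s['image'],cv2.COLOR_RGB2BGR)[205:325,340:440]
cv2.imwrite('pics/d.png',cv2.resize(im,None,fx=5,fy=5,interpolation=cv2.INTER_CUBIC))
print([(np.array(r['bbox'])*[640,480,640,480]).round(1) for r in robot.find_in('foot',s)])"
```

```text
t 5.83 r 0.0601 ang 125.9 z 0.2445 Ftan 5.6 Frad -1.6 F [-3.6 -4.6 10.6] w 0.0241 rot [-3.141e+00  2.000e-03  1.936e+00] M [-0.79  0.43 -0.02]
t 5.88 r 0.0601 ang 124.3 z 0.2445 Ftan 1.5 Frad -0.6 F [-0.9 -1.3 10.7] w 0.0237 rot [3.140e+00 2.000e-03 1.936e+00] M [-0.19  0.14 -0.01]
[array([365.2, 293.6, 403.9, 320.5]), array([370.3, 241.5, 442.7, 318.8])]
```

View pics/d.png

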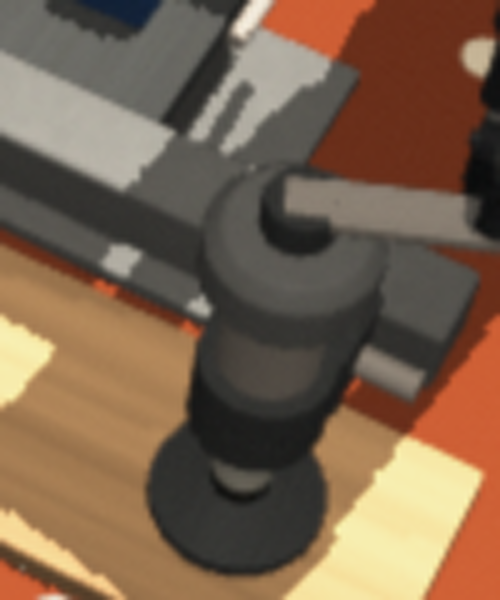

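The foot has come down by about 5 px, with the disc centre now at about (387.6, 304.4). The other jack's foot gives the on-board reference height.

```bash
python3 -c "
from h import *
s=robot.get_image('scene')
def h(c,uv):
    o,d=ray(s,*uv); c=np.array(c);k=np.dot(c-o[:2],d[:2])/np.dot(d[:2],d[:2]); return (o+k*d).round(4)
c=(.5076,.1115)
print(h(c,(388.7,299.2)),h(c,(387.6,304.4)),h((.5865,-.176),(257.5,241.8)))
rep()"
```

```text
[0.5069 0.1127 0.0519] [0.5068 0.1129 0.0317] [ 0.5866 -0.176   0.0233]
t 5.98 r 0.0601 ang 124.4 z 0.2445 Ftan -0.5 Frad -0.8 F [ 0.9 -0.4  8.1] w 0.0239 rot [3.139e+00 1.000e-03 1.936e+00] M [ 0.06 -0.17 -0.03]
```

play_rows(
  rows=[
    [[0.0015, 0.0077, 0], [0, 0, 0]],
    [[0.002, 0.0155, 0], [0, 0, 0]],
    [[0.0015, 0.0233, 0], [0, 0, 0]],
    [[0, 0.031, 0], [0, 0, 0]],
  ],
)

```text
clock: 6.32
tool_pos: [0.5008, 0.172, 0.2445]
tcp_rot: [-3.141, 0.0, 1.936]
force: [-4.8, -1.2, 11.3]
gripper_width: 0.0237
finger_force: 60.2
```

```bash
python3 -c "
from h import *
rep();robot.get_image('top');rep()"
```

```text
t 6.32 r 0.0609 ang 96.4 z 0.2445 Ftan 4.9 Frad -0.7 F [-4.8 -1.2 11.3] w 0.0237 rot [-3.141  0.     1.936] M [-0.26  0.79 -0.08]
t 6.37 r 0.0609 ang 94.7 z 0.2446 Ftan 1.6 Frad 0.1 F [-1.6 -0.  11.3] w 0.0243 rot [3.140e+00 1.000e-03 1.936e+00] M [0.06 0.29 0.  ]
```

play_rows(
  rows=[
    [[-0.0026, 0.0075, 0], [0, 0, 0]],
    [[-0.006, 0.0145, 0], [0, 0, 0]],
    [[-0.0104, 0.021, 0], [0, 0, 0]],
    [[-0.0156, 0.0269, 0], [0, 0, 0]],
  ],
)

```text
clock: 6.7
tool_pos: [0.5316, 0.168, 0.2446]
tcp_rot: [3.141, -0.002, 1.936]
force: [-4.8, 2.7, 11.9]
gripper_width: 0.024
finger_force: 60.1
```

```bash
python3 -c "
from h import *
rep()"
```

```text
t 6.7 r 0.0614 ang 67.0 z 0.2446 Ftan 5.5 Frad 0.6 F [-4.8  2.7 11.9] w 0.024 rot [ 3.141e+00 -2.000e-03  1.936e+00] M [ 0.37  0.75 -0.03]
```

play_rows(
  rows=[
    [[-0.0059, 0.0052, 0], [0, 0, 0]],
    [[-0.0124, 0.0096, 0], [0, 0, 0]],
  ],
)

```text
clock: 6.87
tool_pos: [0.5452, 0.1602, 0.2446]
tcp_rot: [3.141, -0.002, 1.937]
force: [-4.4, 4.3, 11.1]
gripper_width: 0.0239
finger_force: 60.0
```

```bash
python3 -c "
from h import *
rep()"
```

```text
t 6.87 r 0.0615 ang 52.3 z 0.2446 Ftan 6.1 Frad 0.7 F [-4.4  4.3 11.1] w 0.0239 rot [ 3.141e+00 -2.000e-03  1.937e+00] M [ 0.55  0.6  -0.02]
```

play_rows(
  rows=[
    [[-0.007, 0.0034, 0], [0, 0, 0]],
    [[-0.0145, 0.006, 0], [0, 0, 0]],
  ],
)

```text
clock: 7.03
tool_pos: [0.5564, 0.149, 0.2446]
tcp_rot: [3.14, -0.002, 1.937]
force: [-2.5, 4.7, 9.1]
gripper_width: 0.024
finger_force: 60.0
```

```bash
python3 -c "
from h import *
rep()"
```

```text
t 7.03 r 0.0615 ang 37.6 z 0.2446 Ftan 5.3 Frad 0.9 F [-2.5  4.7  9.1] w 0.024 rot [ 3.140e+00 -2.000e-03  1.937e+00] M [ 0.74  0.43 -0.02]
```

play_rows(
  rows=[
    [[-0.0077, 0.0015, 0], [0, 0, 0]],
    [[-0.0155, 0.002, 0], [0, 0, 0]],
  ],
)

```text
clock: 7.2
tool_pos: [0.5643, 0.1353, 0.2446]
tcp_rot: [3.139, -0.002, 1.937]
force: [-0.5, 6.0, 8.0]
gripper_width: 0.0237
finger_force: 59.9
```

```bash
python3 -c "
from h import *
rep()"
```

```text
t 7.2 r 0.0615 ang 22.8 z 0.2446 Ftan 5.8 Frad 1.9 F [-0.5  6.   8. ] w 0.0237 rot [ 3.139e+00 -2.000e-03  1.937e+00] M [ 0.89  0.12 -0.  ]
```

play_rows(
  rows=[
    [[-0.0078, -0.0005, 0], [0, 0, 0]],
    [[-0.0155, -0.002, 0], [0, 0, 0]],
  ],
)

```text
clock: 7.37
tool_pos: [0.5683, 0.12, 0.2446]
tcp_rot: [3.138, -0.002, 1.937]
force: [1.0, 6.2, 8.8]
gripper_width: 0.0235
finger_force: 59.8
```

```bash
python3 -c "
from h import *
rep()"
```

```text
t 7.37 r 0.0613 ang 8.0 z 0.2446 Ftan 6.0 Frad 1.9 F [1.  6.2 8.8] w 0.0235 rot [ 3.138e+00 -2.000e-03  1.937e+00] M [ 0.84 -0.05 -0.03]
```

play_rows(
  rows=[
    [[-0.0075, -0.0026, 0], [0, 0, 0]],
    [[-0.0145, -0.006, 0], [0, 0, 0]],
  ],
)

```text
clock: 7.53
tool_pos: [0.5682, 0.1043, 0.2446]
tcp_rot: [3.137, -0.002, 1.936]
force: [1.6, 7.5, 6.7]
gripper_width: 0.0239
finger_force: 59.8
```

```bash
python3 -c "
from h import *
rep()
s=robot.get_image('scene')
rep()
im=cv2.cvtColor(s['image'],cv2.COLOR_RGB2BGR)[205:325,340:440]
cv2.imwrite('pics/e.png',cv2.resize(im,None,fx=5,fy=5,interpolation=cv2.INTER_CUBIC))"
```

```text
t 7.53 r 0.061 ang -6.8 z 0.2446 Ftan 7.7 Frad 0.7 F [1.6 7.5 6.7] w 0.0239 rot [ 3.137e+00 -2.000e-03  1.936e+00] M [ 1.01 -0.24  0.01]
t 7.58 r 0.0611 ang -8.3 z 0.2446 Ftan 4.2 Frad 1.9 F [2.5 3.8 6.1] w 0.0238 rot [ 3.138 -0.     1.936] M [ 0.66 -0.3   0.  ]
```

View pics/e.png

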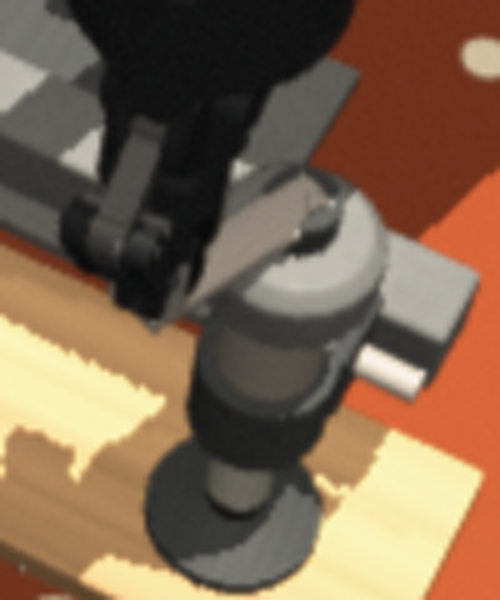

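The foot disc centre is now at about (386,308) and looks to be on the board. The force has just started to rise (7.7 N), so first touch was around 285–290° of turning. Continuing in small steps.

play_rows(
  rows=[
    [[-0.0065, -0.0044, 0], [0, 0, 0]],
    [[-0.0124, -0.0096, 0], [0, 0, 0]],
  ],
)

```text
clock: 7.75
tool_pos: [0.5642, 0.0895, 0.2446]
tcp_rot: [3.136, -0.001, 1.937]
force: [4.4, 6.7, 6.7]
gripper_width: 0.0236
finger_force: 59.8
```

```bash
python3 -c "
from h import *
rep()"
```

```text
t 7.75 r 0.0608 ang -21.3 z 0.2446 Ftan 7.9 Frad 1.7 F [4.4 6.7 6.7] w 0.0236 rot [ 3.136e+00 -1.000e-03  1.937e+00] M [ 1.03 -0.64  0.01]
```

play_rows(
  rows=[
    [[-0.0052, -0.0059, 0], [0, 0, 0]],
    [[-0.0096, -0.0124, 0], [0, 0, 0]],
  ],
)

```text
clock: 7.92
tool_pos: [0.5564, 0.0759, 0.2446]
tcp_rot: [3.135, -0.001, 1.936]
force: [6.2, 7.3, 4.8]
gripper_width: 0.024
finger_force: 59.8
```

```bash
python3 -c "
from h import *
rep()"
```

```text
t 7.92 r 0.0604 ang -36.1 z 0.2446 Ftan 9.6 Frad 0.7 F [6.2 7.3 4.8] w 0.024 rot [ 3.135e+00 -1.000e-03  1.936e+00] M [ 1.18 -0.87  0.05]
```

play_rows(
  rows=[
    [[-0.0034, -0.007, 0], [0, 0, 0]],
    [[-0.006, -0.0145, 0], [0, 0, 0]],
    [[-0.0075, -0.0222, 0], [0, 0, 0]],
    [[-0.008, -0.03, 0], [0, 0, 0]],
  ],
)

```text
clock: 8.25
tool_pos: [0.5323, 0.0572, 0.2446]
tcp_rot: [3.133, 0.001, 1.936]
force: [9.9, 6.6, 3.8]
gripper_width: 0.0236
finger_force: 59.6
```

```bash
python3 -c "
from h import *
rep()"
```

```text
t 8.25 r 0.0597 ang -65.6 z 0.2446 Ftan 11.8 Frad -1.9 F [9.9 6.6 3.8] w 0.0236 rot [3.133e+00 1.000e-03 1.936e+00] M [ 0.85 -1.59  0.02]
```

The load matches the expected 11.8 N, about 73° past touch. I'll add roughly 17° more, hold, then release.

play_rows(
  rows=[
    [[0.0005, -0.0078, 0], [0, 0, 0]],
    [[0.0026, -0.0175, 0], [0, 0, 0]],
    [[0.0026, -0.0175, 0], [0, 0, 0]],
    [[0.0026, -0.0175, 0], [0, 0, 0]],
  ],
)

```text
clock: 8.58
tool_pos: [0.5139, 0.0526, 0.2446]
tcp_rot: [3.136, 0.002, 1.935]
force: [5.9, 1.2, 4.0]
gripper_width: 0.0239
finger_force: 59.9
```

```bash
python3 -c "
from h import *
rep()"
```

```text
t 8.58 r 0.0592 ang -83.9 z 0.2446 Ftan 6.0 Frad -0.6 F [5.9 1.2 4. ] w 0.0239 rot [3.136e+00 2.000e-03 1.935e+00] M [ 0.29 -0.88  0.01]
```

play_rows(
  rows=[
    [[0, 0, 0], [0, 0, 0]],
    [[0, 0, 0], [0, 0, 0]],
    [[0, 0, 0], [0, 0, 0]],
    [[0, 0, 0], [0, 0, 0]],
    [[0, 0, 0], [0, 0, 0]],
    [[0, 0, 0], [0, 0, 0]],
  ],
  jaw=0,
)

```text
clock: 9.08
tool_pos: [0.5115, 0.0525, 0.2428]
tcp_rot: [-3.141, -0.0, 1.936]
force: [0.5, -0.2, 0.1]
gripper_width: 0.0855
finger_force: 0.0
```

```bash
python3 - <<'E'
from h import *
rep()
p,R,s=pose(); w=robot.get_image('wrist');save(w,'w3')
E
```

```text
t 9.08 r 0.0592 ang -86.3 z 0.2428 Ftan 0.5 Frad 0.3 F [ 0.5 -0.2  0.1] w 0.0855 rot [-3.141 -0.     1.936] M [ 0.02 -0.01 -0.02]
```

View pics/w3.png

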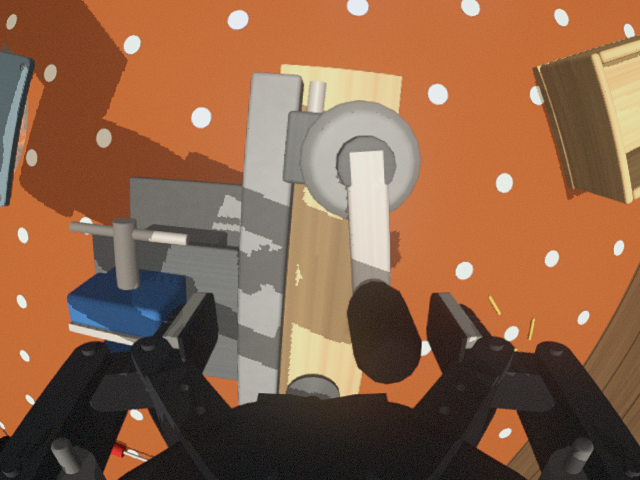

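The fingers are clear of the handle. The crank ran back about 20° on release, as the task describes. Lifting straight up and away.

play_rows(
  rows=[
    [[0, 0, -0.02], [0, 0, 0]],
    [[0, 0, -0.05], [0, 0, 0]],
    [[0, 0, -0.08], [0, 0, 0]],
    [[0, 0, -0.11], [0, 0, 0]],
    [[-0.03, 0, -0.12], [0, 0, 0]],
    [[-0.06, -0.02, -0.12], [0, 0, 0]],
    [[-0.1, -0.06, -0.12], [0, 0, 0]],
    [[-0.1, -0.06, -0.12], [0, 0, 0]],
  ],
)

```text
clock: 9.8
tool_pos: [0.4901, -0.0659, 0.3631]
tcp_rot: [-3.14, 0.002, 1.934]
force: [0.5, -0.6, 0.7]
gripper_width: 0.0852
finger_force: 0.0
```

```bash
python3 -c "
from h import *
rep()
s=robot.get_image('scene');t=robot.get_image('top')
im=cv2.cvtColor(s['image'],cv2.COLOR_RGB2BGR)[150:330,190:450]
cv2.imwrite('pics/f.png',cv2.resize(im,None,fx=3,fy=3,interpolation=cv2.INTER_CUBIC))
for n in('knob_mid','other_knob_mid','foot'): print(n,[(round(r['p'],2),(np.array(r['bbox'])*[640,480,640,480]).round(0)) for r in robot.find_in(n,s)[:2]])"
```

```text
t 9.8 r 0.1783 ang -95.6 z 0.3631 Ftan 0.6 Frad 0.5 F [ 0.5 -0.6  0.7] w 0.0852 rot [-3.140e+00  2.000e-03  1.934e+00] M [ 0.02  0.02 -0.01]
knob_mid []
other_knob_mid [(0.88, array([209., 167., 256., 205.]))]
foot [(0.85, array([365., 295., 405., 324.]))]
```

View pics/f.png

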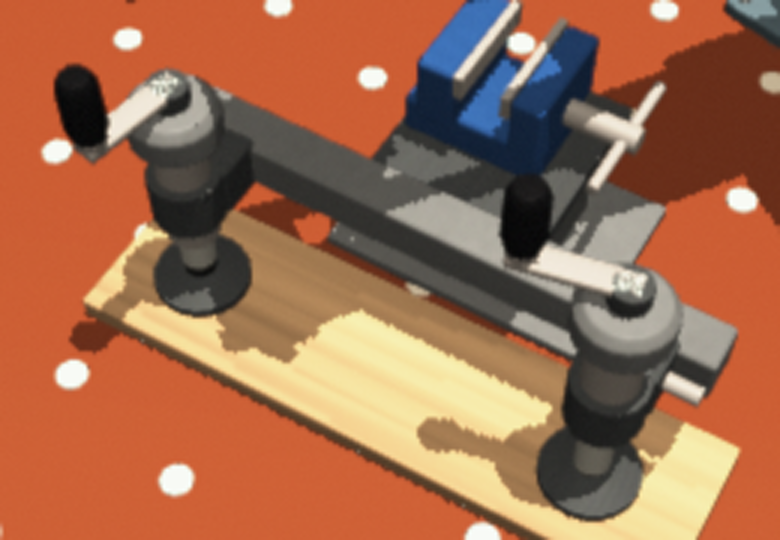

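Both feet now stand on the board, at crop pixels (203,275) and (590,472). The other crank is unchanged and the arm is clear.

```bash
python3 -c "
from plant import robot
print(robot.sign_off())"
```

```text
the job is handed in; nothing more can be done
None
```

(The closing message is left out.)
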